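# Press the pigment pans home with one sweep

### The job

Take the hand presser from its mat, press it down on a bare end of the make-up palette and sweep it along the row of pans without lifting it off, hard enough that all four pigment pans snap down flush, but never so hard that the palette sinks 10 mm into its pad (about 26 N). Then stand the presser back on its mat, leaving the bottles and the ink-cup holder where they are.

Things in the scene. Friction and masses are not known exactly. Their poses are not given: they have to be found in the camera images.
- presser: Loose hand presser, 0.22 kg. White sole: flat underside 50 (x) by 36 mm (y), with 20-degree ramps rising 7 mm at both y ends (73 mm over all), for sweeping along +y or -y. Brown handle bar on top, 80 (x) by 22 (y) by 30 mm, 37 to 67 mm above the underside: grip it across the 22 mm (fingers close along y). Origin: centre of flat underside, z up. Starts standing on the mat
- rest: Fixed teal mat, the presser's place, 116 mm (x) by 136 mm (y), 6 mm thick, left or right of the palette. Origin: centre of the underside, on the table
- palette: Rose-gold frame 84 (x) by 260 (y) by 18 mm on a soft black pad; sinks level under load (6 N: 2 mm, 14 N: 5 mm, 26 N: 10 mm) and springs back. Origin: centre of underside; top face 18 mm above it (32 mm above the table unloaded). Along y: bare flat end -130 to -72 mm, four pans -72 to +72, bare flat end +72 to +130. Rails 12 mm wide, flush with the ends, flank the pans
- pan0 (a joint): Pressed-pigment pan 1 of 4, a metal tile 56 mm (x) by 34 mm (y), centred at y = -54 mm, x = 0 in the palette's frame. Value in m: 0 = standing 5 mm proud of the frame's top, 0.005 = home, flush with it (its stop is 0.6 mm deeper). It goes down against a friction of about 6 N and stays where it is left
- pan1 (a joint): Pressed-pigment pan 2 of 4, a metal tile 56 mm (x) by 34 mm (y), centred at y = -18 mm, x = 0 in the palette's frame. Value in m: 0 = standing 5 mm proud of the frame's top, 0.005 = home, flush with it (its stop is 0.6 mm deeper). It goes down against a friction of about 6 N and stays where it is left
- pan2 (a joint): Pressed-pigment pan 3 of 4, a metal tile 56 mm (x) by 34 mm (y), centred at y = +18 mm, x = 0 in the palette's frame. Value in m: 0 = standing 5 mm proud of the frame's top, 0.005 = home, flush with it (its stop is 0.6 mm deeper). It goes down against a friction of about 6 N and stays where it is left
- pan3 (a joint): Pressed-pigment pan 4 of 4, a metal tile 56 mm (x) by 34 mm (y), centred at y = +54 mm, x = 0 in the palette's frame. Value in m: 0 = standing 5 mm proud of the frame's top, 0.005 = home, flush with it (its stop is 0.6 mm deeper). It goes down against a friction of about 6 N and stays where it is left
- bottle0: Pigment bottle with white domed cap, beige, 39 mm across, 84 mm tall, loose, standing beyond the palette. Origin: centre of its underside
- bottle1: Pigment bottle with white domed cap, orange, 39 mm across, 84 mm tall, loose, standing beyond the palette. Origin: centre of its underside
- bottle2: Pigment bottle with white domed cap, coral, 39 mm across, 84 mm tall, loose, standing beyond the palette. Origin: centre of its underside
- cup_holder: Blue oval ink-cup holder with three white cups, 62 mm (x) by 132 mm (y) by 31 mm high, loose, on the other side of the palette from the rest mat. Origin: centre of its underside

How it is judged (in metres and radians):
On the way, in this order (a step that is already met when the one before it is completed fails the run):
1. the presser is pressed on a bare end of the palette, its middle beyond the row of pans, sinking it by at least 2 mm (about 6 N) for 0.2 s, before any pan is home (value of joint each of pan0, pan1, pan2, pan3 below 0.004 m and contact force between presser and palette above 1 N and height (world z) of palette below 0.012 m and (y of presser in the frame of palette above 0.076 m or y of presser in the frame of palette below -0.076 m)), for 0.2 s.
2. all four pans are pressed home, within 1 mm of flush with the frame (value of joint each of pan0, pan1, pan2, pan3 above 0.004 m), for 0.1 s.
At the end, for the whole second after the job is handed in: All four pans are home (each within 1 mm of flush, joint above 0.004). The presser stands upright (within 0.1 rad) and still on its mat, its origin within 30 mm of the mat's centre along each of the mat's sides, released (all of step 2 and x of presser in the frame of rest between -0.03 and 0.03 m and y of presser in the frame of rest between -0.03 and 0.03 m and z of presser in the frame of rest between 0.002 and 0.01 m and angle between presser's own z axis and vertical below 0.1 rad and linear speed of presser below 0.01 m/s); the robot touches nothing.
It fails at once if the palette is pressed more than 10 mm down into its pad (about 26 N) (height (world z) of palette below 0.004 m).
It fails at once if the presser is lifted more than 10 mm off the palette's top while some pans are home and others are not (the pans are pressed in one sweep; going back and forth without lifting is allowed) (value of joint any of pan0, pan1, pan2, pan3 above 0.004 m and value of joint any of pan0, pan1, pan2, pan3 below 0.004 m and z of presser in the frame of palette above 0.028 m).
It fails at once if the gripper or arm itself pushes on the palette or its pans (over 2 N) (contact force between any of the fingers, the arm and palette above 2 N).
It fails at once if a bottle or the ink-cup holder is moved more than 20 mm or a bottle is tipped over (distance of any of bottle0, bottle1, bottle2, cup_holder from where it was at the start of the episode above 0.02 m or angle between any of bottle0, bottle1, bottle2's own z axis and vertical above 0.5 rad).
It also fails if it takes over 64 s, if anything falls off the work surface, if the arm or the gripper's body presses on something with over 40 N, if the wrist force passes 120 N, or if a joint passes its speed limit or range.

### The arm

A 7-joint arm with a two-finger parallel gripper is mounted at the origin on the work surface. World frame = base frame: x ahead of the robot, y to its left, z up, the work surface at z = 0. Lengths are in mm, angles in degrees, forces in N, time in s.
With the tool pointing down it reaches from about 425 to 875 mm from the base axis. Payload 8.4 kg.
Tool frame: the origin (TCP) lies on the mounting face of the last link; the fingertips stand 182 mm ahead of it and the grasp point (between the pads) lies 164 mm ahead of it; z points along the fingers, y is the direction in which the jaws open and shut (so a half turn about z gives the same grasp; the last joint's range is limited). The gripper opens to 87 mm and grips with 3 to 60 N. Pads are 19 mm wide; open, the fingers measure 117 mm over their backs; the gripper's body (75 mm by 190 mm) begins 51 mm behind the grasp point.
Start: joints at [-76.559, 19.091, 2.286, 83.961, -0.768, 76.965, -3.352], TCP at [212.967, 614.1, 404.746] pointing down, gripper open.
Joint ranges: [-147.57, 147.57], [-21.85, 119.76], [-74.77, 79.35], [14.55, 137.4], [-85.83, 265.84], [4.83, 119.75], [-152.11, 152.11]. Speed limits (degrees/s): [127.2, 127.2, 159.86, 159.86, 180, 180, 180].

### API

Orientations are given as [roll, pitch, yaw] about the fixed x, y, z axes, in that order (R = Rz(yaw) Ry(pitch) Rx(roll)).
In Python, from station import get_state, snapshot, hand_in gives the robot as it stands. The module is installed in compiled form; this text tells all that it offers.
- The arm moves only by the tool move_arm, never from a script. Its argument "targets" is a list of rows, each a list of 3 entries, a list of its own where there are three numbers: the opening, from -1 (shut) to 1 (fully open), then the shift along the tool's x, y, z in mm, then the turn about the tool's z in degrees. A call has exactly 10 rows; each row shifts and turns the commanded pose from where the row before left it, along the tool's axes as they then stand; what a row does not reach is not made up. A row lasts 1/12 s, in which the tool goes at most 41.7 mm and 7.16 degrees, less where a joint would pass 70% of its speed; a pose out of reach is approached as far as the arm can. A call with a gripper value outside its range is refused whole. The fingers move at their own pace and stop on an object; "grip_force" is the grip in N (left out, the last holds). Time passes only in rows, so rows that do not move let the fingers close, or fill a call up. It gives the time, the measured TCP pose, the force and the opening at its end, in the units of the state.
- get_state(): the state, without advancing time (a new reading comes with each control period).
- snapshot(name): name is "side" or "top" or "wrist"; returns a dict with "color" (384x512x3 uint8, blue, green, red), "fx", "fy", "cx", "cy" (pixels), "pose" (4x4, takes a point from camera to world coordinates). Camera axes: x right, y up, looking along -z (the intrinsics and any distortion apply to the point x, -y, -z); pixel columns grow to the right and rows downward; lengths in mm; the calibration is good to about 2 mm. A picture is of the moment at which its call begins. There is no depth.
- hand_in(): hands the job in, once; it reports no verdict.
The state is a dict: "t": time; "joint_pos": joint angles; "qd": joint speeds; "tau": joint torques, N m; "ee_pos": TCP position; "tool_rot": TCP orientation; "force": force on the tool from outside, world axes, zero at the start; "torque": the same for the moment, N m; "opening": opening from 0.0 (shut) to 1.0 (fully open).
Only numpy, scipy, OpenCV 4.12 (cv2) and the standard library are available. Lean on these libraries where they do the work, as an engineer would, in place of code of your own. Each camera call takes 0.05 s, during which the arm holds its last target. There are 200 camera calls.

## Working session

There is one attempt and no reset: what is moved stays moved. The work goes in short steps, Python scripts to look and compute and a tool call to move; the robot and the scene stay as the last step left them, time stands still between calls to the robot, and variables do not carry over. Pictures are saved under pics/ and viewed, about 8 in all and at most 12, crops included, and the job is handed in when it is done.

Besides the shell and the picture viewer there is one more tool, called after "Request:" as name([rows], argument=value, ...), one row to a line, values as JSON. move_arm: Moves the arm, as the interface text tells. Its arguments: {"type":"object","properties":{"targets":{"type":"array","items":{"type":"array"}},"grip_force":{"type":"number"}},"required":["targets"]}

```bash
mkdir -p pics
cat > h.py <<'E'
import numpy as np,cv2
from station import get_state,snapshot,hand_in
def snap(n,f):
    s=snapshot(n); cv2.imwrite('pics/'+f,s['color'])
    np.savez('pics/'+f+'.npz',**{k:v for k,v in s.items()}); return s
def ray(s,u,v,z):
    P=np.array(s['pose']); d=np.array([(u-s['cx'])/s['fx'],-(v-s['cy'])/s['fy'],-1.]); d=P[:3,:3]@d; o=P[:3,3]
    return o+d*(z-o[2])/d[2]
def proj(s,p):
    P=np.array(s['pose']); q=P[:3,:3].T@(np.array(p)-P[:3,3]); return s['cx']+s['fx']*q[0]/-q[2], s['cy']+s['fy']*-q[1]/-q[2]
E
python3 - <<'E'
from h import *
for n in('top','side'):
    s=snap(n,n+'0.png'); print(s.keys(),s['fx'],s['cx'],s['cy'],np.round(s['pose'],3))
a=cv2.imread('pics/top0.png');cv2.imwrite('pics/top0b.png',cv2.resize(a,(800,600)))
print(get_state())
E
```

```text
dict_keys(['color', 'fx', 'fy', 'cx', 'cy', 'pose']) 420.5688908376007 250.80604396806876 197.4045033585963 [[-1.20000e-02  9.87000e-01 -1.61000e-01  4.15840e+02]
 [-1.00000e+00 -1.20000e-02  2.00000e-03  2.27520e+01]
 [-0.00000e+00  1.61000e-01  9.87000e-01  9.67979e+02]
 [ 0.00000e+00  0.00000e+00  0.00000e+00  1.00000e+00]]
dict_keys(['color', 'fx', 'fy', 'cx', 'cy', 'pose']) 368.0131087544315 251.73547877397758 189.46559601489986 [[-9.83000e-01  1.41000e-01 -1.15000e-01  4.76077e+02]
 [-1.81000e-01 -6.93000e-01  6.98000e-01  6.34653e+02]
 [ 1.90000e-02  7.07000e-01  7.07000e-01  7.09713e+02]
 [ 0.00000e+00  0.00000e+00  0.00000e+00  1.00000e+00]]
{'t': 0.1, 'joint_pos': array([-76.55735493,  19.12898967,   2.28403534,  84.00622337,
        -0.76707073,  76.96494171,  -3.35241817]), 'qd': array([-0.03617963, -0.01952065,  0.07158453, -0.11327511,  0.07470967,
       -0.12090419,  0.03658636]), 'tau': array([ 4.09321816e-03, -6.57811189e+01,  1.33941751e+00, -4.04714048e+01,
       -5.98849612e-02,  4.09090379e-02,  4.69038150e-05]), 'ee_pos': array([212.92817905, 613.97067358, 403.93147062]), 'tool_rot': array([-1.79915296e+02,  6.20945953e-03,  1.60872771e+02]), 'force': array([-0.6141152 , -0.15023684, -0.86344058]), 'torque': array([-0.01495993, -0.02738113, -0.02743264]), 'opening': 1.002755867625016}
```

View pics/top0b.png

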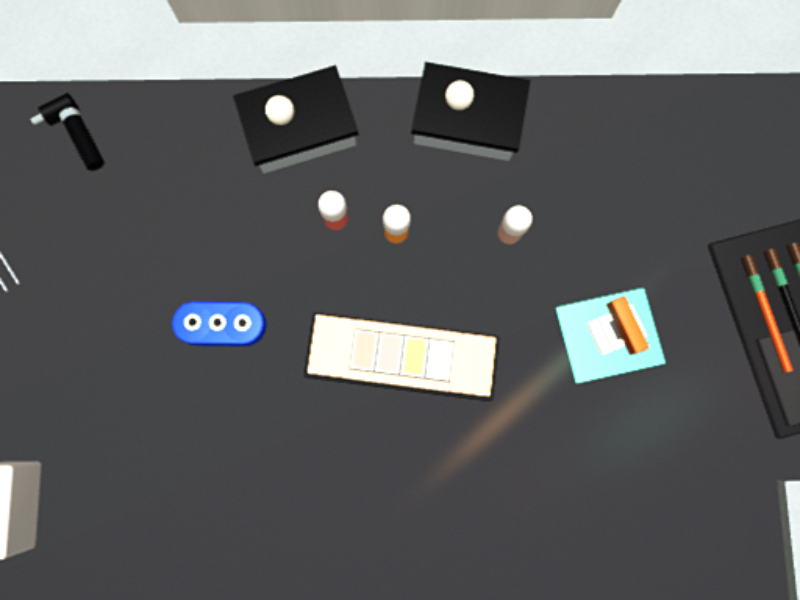

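View pics/side0.png

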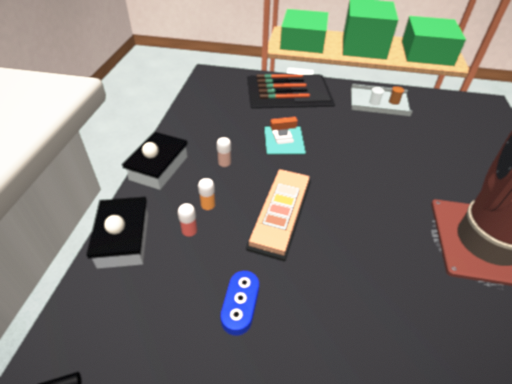

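The top view shows the palette's corners at about (315,315), (497,335), (491,398) and (306,378). The mat is centred near (610,335) with the presser on it, the cup holder is on the left, and the bottles are above. I'll enlarge the palette and mat to read the corners more closely.

Run:
```python
from h import *
a=cv2.imread('pics/top0.png')
cv2.imwrite('pics/c1.png',cv2.resize(a[175:265,190:350],None,fx=5,fy=5,interpolation=cv2.INTER_CUBIC))
cv2.imwrite('pics/c2.png',cv2.resize(a[175:255,345:435],None,fx=7,fy=7,interpolation=cv2.INTER_CUBIC))
```

```text
(no output)
```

View pics/c1.png

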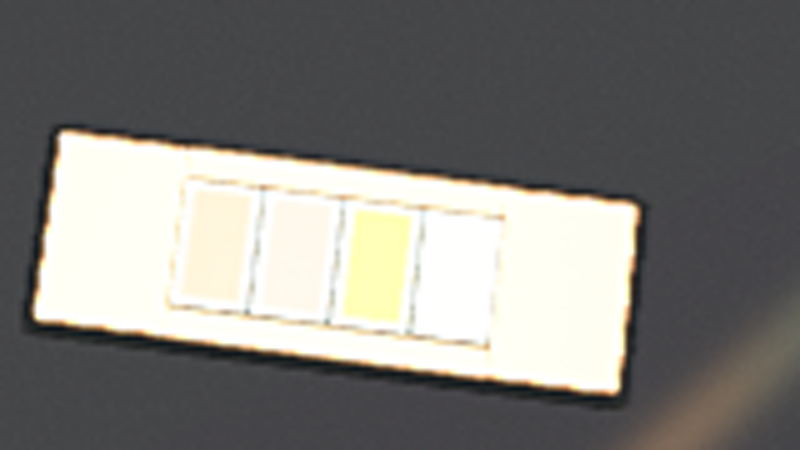

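View pics/c2.png

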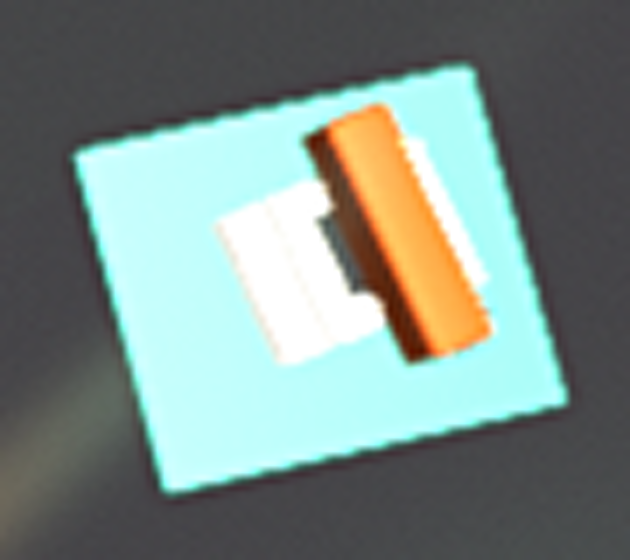

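Run:
```python
from h import *
s=dict(np.load('pics/top0.png.npz'))
def R(pts,k,ox,oy,z): return np.array([ray(s,u/k+ox-.5+.5/k,v/k+oy-.5+.5/k,z)[:2] for u,v in pts])
pal=R([(60,131),(640,203),(620,396),(34,321)],5,190,175,32)
mat=R([(75,155),(470,64),(568,403),(165,494)],7,345,175,6)
han=R([(328,130),(388,104),(492,330),(432,360)],7,345,175,73)
for n,p in(('pal',pal),('mat',mat),('han',han)):
    e=[p[0]-p[1],p[3]-p[2],p[0]-p[3],p[1]-p[2]]
    print(n,p.mean(0).round(1),[np.round(np.linalg.norm(x),1) for x in e],[round(np.degrees(np.arctan2(x[1],x[0])),1) for x in e])
s2=dict(np.load('pics/side0.png.npz'))
print('bottles',[ray(s,u*.64,v*.64,80)[:2].round() for u,v in((332,204),(397,219),(518,219))])
print('cup',ray(s,218*.64,322*.64,31).round())
# consistency in side view
c=pal.mean(0);print('pal ctr in side',proj(s2,[*c,32]));print('han',proj(s2,[*han.mean(0),73]))
```

```text
pal [501.2   7.6] [np.float64(262.4), np.float64(261.4), np.float64(85.9), np.float64(86.4)] [np.float64(82.2), np.float64(82.0), np.float64(-7.3), np.float64(-8.0)]
mat [ 529.3 -299.7] [np.float64(136.2), np.float64(136.2), np.float64(114.4), np.float64(115.6)] [np.float64(102.3), np.float64(101.8), np.float64(11.8), np.float64(11.8)]
han [ 535.6 -305.8] [np.float64(20.7), np.float64(21.0), np.float64(76.4), np.float64(75.4)] [np.float64(112.5), np.float64(115.2), np.float64(20.7), np.float64(20.9)]
bottles [array([710., 103.]), array([687.,  12.]), array([ 685., -157.])]
cup [552. 271.  31.]
pal ctr in side (np.float64(282.1422432525372), np.float64(205.85949408922673))
han (np.float64(284.6677473920391), np.float64(120.02774752619679))
```

```bash
cat >> h.py <<'E'
def plan(wps,start=None,o=1):
    """wps: list of (x,y,z,yaw,nrows); prints rows of shifts in the turning tool frame"""
    st=get_state(); p=np.array(start if start is not None else [*st['ee_pos'],st['tool_rot'][2]],float)
    rows=[]
    for *w,n in wps:
        w=np.array(w,float)
        for i in range(n):
            d=(w-p)/(n-i); c,s=np.cos(np.radians(p[3])),np.sin(np.radians(p[3]))
            r=np.round([d[0]*c+d[1]*s,d[0]*s-d[1]*c,-d[2],-d[3]],1)
            rows.append([o,[float(x) for x in r[:3]],float(r[3])])
            p=p+np.array([r[0]*c+r[1]*s,r[0]*s-r[1]*c,-r[2],-r[3]])
    for i in range(0,len(rows),10): print(str(rows[i:i+10]).replace(' ',''))
E
python3 - <<'E'
from h import *
plan([(430,400,400,140,9),(490,0,380,70,11),(530,-320,330,21,10)])
E
```

```text
[[1,[-30.6,-14.6,0.4],2.3],[1,[-31.1,-13.3,0.4],2.3],[1,[-31.6,-12.1,0.4],2.3],[1,[-32.1,-10.8,0.5],2.3],[1,[-32.5,-9.5,0.4],2.3],[1,[-32.9,-8.1,0.5],2.3],[1,[-33.2,-6.8,0.4],2.4],[1,[-33.4,-5.5,0.5],2.3],[1,[-33.6,-4.1,0.4],2.4],[1,[-27.6,-24.3,1.8],6.4]]
[[1,[-30.1,-21.1,1.8],6.4],[1,[-32.3,-17.6,1.8],6.4],[1,[-34.0,-13.9,1.8],6.3],[1,[-35.4,-10.1,1.8],6.4],[1,[-36.3,-6.1,1.8],6.3],[1,[-36.7,-2.1,1.8],6.4],[1,[-36.7,2.0,1.9],6.3],[1,[-36.3,6.0,1.8],6.4],[1,[-35.3,10.1,1.9],6.3],[1,[-34.1,13.8,1.8],6.4]]
[[1,[-28.7,14.7,5.0],4.9],[1,[-27.3,17.1,5.0],4.9],[1,[-25.8,19.4,5.0],4.9],[1,[-24.0,21.5,5.0],4.9],[1,[-22.1,23.5,5.0],4.9],[1,[-20.0,25.3,5.0],4.9],[1,[-17.8,26.9,5.0],4.9],[1,[-15.4,28.3,5.0],4.9],[1,[-12.9,29.6,5.0],4.9],[1,[-10.3,30.5,5.0],4.9]]
```

Request:
move_arm([
  [1, [-30.6, -14.6, 0.4], 2.3],
  [1, [-31.1, -13.3, 0.4], 2.3],
  [1, [-31.6, -12.1, 0.4], 2.3],
  [1, [-32.1, -10.8, 0.5], 2.3],
  [1, [-32.5, -9.5, 0.4], 2.3],
  [1, [-32.9, -8.1, 0.5], 2.3],
  [1, [-33.2, -6.8, 0.4], 2.4],
  [1, [-33.4, -5.5, 0.5], 2.3],
  [1, [-33.6, -4.1, 0.4], 2.4],
  [1, [-27.6, -24.3, 1.8], 6.4],
])

```text
t: 0.93
ee_pos: [437.9, 363.2, 398.6]
tool_rot: [180.0, 0.1, 133.5]
force: [-0.3, -0.6, 0.3]
opening: 1.001
```

Request:
move_arm([
  [1, [-30.1, -21.1, 1.8], 6.4],
  [1, [-32.3, -17.6, 1.8], 6.4],
  [1, [-34.0, -13.9, 1.8], 6.3],
  [1, [-35.4, -10.1, 1.8], 6.4],
  [1, [-36.3, -6.1, 1.8], 6.3],
  [1, [-36.7, -2.1, 1.8], 6.4],
  [1, [-36.7, 2.0, 1.9], 6.3],
  [1, [-36.3, 6.0, 1.8], 6.4],
  [1, [-35.3, 10.1, 1.9], 6.3],
  [1, [-34.1, 13.8, 1.8], 6.4],
])

```text
t: 1.77
ee_pos: [489.7, -1.7, 380.7]
tool_rot: [-180.0, -0.0, 69.7]
force: [1.0, 0.4, -0.3]
opening: 1.002
```

Request:
move_arm([
  [1, [-28.7, 14.7, 5.0], 4.9],
  [1, [-27.3, 17.1, 5.0], 4.9],
  [1, [-25.8, 19.4, 5.0], 4.9],
  [1, [-24.0, 21.5, 5.0], 4.9],
  [1, [-22.1, 23.5, 5.0], 4.9],
  [1, [-20.0, 25.3, 5.0], 4.9],
  [1, [-17.8, 26.9, 5.0], 4.9],
  [1, [-15.4, 28.3, 5.0], 4.9],
  [1, [-12.9, 29.6, 5.0], 4.9],
  [1, [-10.3, 30.5, 5.0], 4.9],
])

```text
t: 2.6
ee_pos: [530.1, -321.1, 330.2]
tool_rot: [-180.0, 0.0, 20.8]
force: [-0.0, 0.4, 0.1]
opening: 0.999
```

Run:
```python
from h import *
s=snap('wrist','w1.png');print(np.round(s['pose'],3),s['fx'],s['cx'],s['cy'])
cv2.imwrite('pics/w1b.png',cv2.resize(s['color'],(800,600),interpolation=cv2.INTER_CUBIC))
```

```text
[[ 3.55000e-01  9.06000e-01  2.31000e-01  5.91695e+02]
 [-9.35000e-01  3.44000e-01  8.70000e-02 -2.97100e+02]
 [-1.00000e-03 -2.47000e-01  9.69000e-01  3.10397e+02]
 [ 0.00000e+00  0.00000e+00  0.00000e+00  1.00000e+00]] 315.4203152008559 254.43449244766464 188.76427188188674
```

View pics/w1b.png

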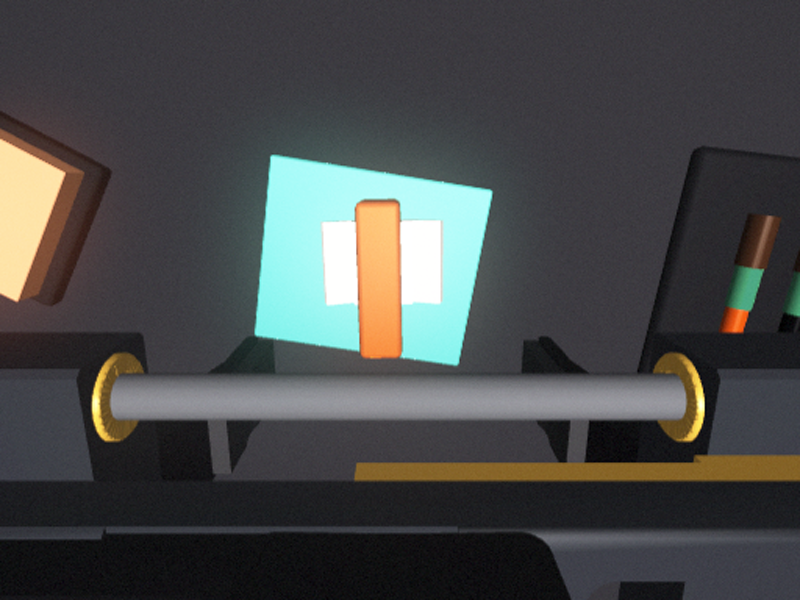

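The wrist view shows the brown handle lying straight between the jaws, with corners at about (356,200), (400,200), (402,357) and (361,357).

Run:
```python
from h import *
s=dict(np.load('pics/w1.png.npz'))
f=lambda P,z:np.array([ray(s,u*.64,v*.64,z)[:2] for u,v in P])
for n,p in(('han',f([(356.5,200),(400,200),(402,357),(361,357)],73)),('mat',f([(271,155),(492,190),(459,365),(255,336)],6)),('sole',f([(322,221),(441,220),(441,304),(326,305)],18))):
    e=[p[0]-p[1],p[3]-p[2],p[0]-p[3],p[1]-p[2]]
    print(n,p.mean(0).round(1),[np.round(np.linalg.norm(x),1) for x in e],[round(np.degrees(np.arctan2(x[1],x[0])),1) for x in e])
plan([(533,-307,260,20.5,10),(533,-307,224,20.5,10)])
```

```text
han [ 538.4 -307.8] [np.float64(20.6), np.float64(21.1), np.float64(79.3), np.float64(79.3)] [np.float64(110.8), np.float64(110.8), np.float64(21.3), np.float64(21.6)]
mat [ 530.6 -301.1] [np.float64(133.9), np.float64(135.0), np.float64(114.8), np.float64(114.4)] [np.float64(102.0), np.float64(102.2), np.float64(11.9), np.float64(12.5)]
sole [ 537.1 -307.8] [np.float64(70.2), np.float64(70.8), np.float64(51.4), np.float64(51.3)] [np.float64(111.2), np.float64(111.3), np.float64(21.3), np.float64(22.0)]
[[1,[1.1,-1.7,6.9],-0.0],[1,[1.1,-1.7,6.9],-0.0],[1,[1.1,-1.7,6.9],-0.1],[1,[1.1,-1.7,7.0],-0.0],[1,[1.1,-1.7,6.9],-0.1],[1,[1.1,-1.7,7.0],-0.0],[1,[1.1,-1.7,6.9],-0.1],[1,[1.1,-1.7,7.0],-0.0],[1,[1.1,-1.7,6.9],-0.1],[1,[1.0,-1.7,7.0],-0.0]]
[[1,[0.0,-0.0,3.6],-0.0],[1,[0.0,-0.0,3.6],-0.0],[1,[0.0,-0.0,3.6],-0.0],[1,[0.0,-0.0,3.6],-0.0],[1,[0.0,-0.0,3.6],-0.0],[1,[0.0,-0.0,3.6],-0.0],[1,[0.0,-0.0,3.6],-0.0],[1,[0.0,-0.0,3.6],-0.0],[1,[0.0,-0.0,3.6],-0.0],[1,[0.0,-0.0,3.6],-0.0]]
```

Request:
move_arm([
  [1, [1.2, -1, 7], -0.4],
  [1, [1.2, -1, 7], 0],
  [1, [1.2, -1, 7], 0],
  [1, [1.2, -1, 7], 0],
  [1, [1.2, -1, 7], 0],
  [1, [1.2, -1, 7], 0],
  [1, [1.2, -1, 7], 0],
  [1, [1.2, -1, 7], 0],
  [1, [1.1, -1, 7], 0],
  [1, [1.1, -1, 7], 0],
])

```text
t: 3.48
ee_pos: [537.5, -306.0, 260.2]
tool_rot: [180.0, -0.0, 21.4]
force: [-0.1, -0.4, -0.5]
opening: 0.995
```

Request:
move_arm([
  [1, [0, 0, 7], 0],
  [1, [0, 0, 7], 0],
  [1, [0, 0, 7], 0],
  [1, [0, 0, 6], 0],
  [1, [0, 0, 5], 0],
  [1, [0, 0, 4], 0],
  [1, [0, 0, 1], 0],
  [1, [0, 0, 0], 0],
  [1, [0, 0, 0], 0],
  [1, [0, 0, 0], 0],
])

```text
t: 4.32
ee_pos: [537.5, -306.3, 224.2]
tool_rot: [180.0, -0.0, 21.4]
force: [-0.1, 0.3, 0.5]
opening: 0.999
```

Request:
move_arm([
  [-1, [0, 0, 0], 0],
  [-1, [0, 0, 0], 0],
  [-1, [0, 0, 0], 0],
  [-1, [0, 0, 0], 0],
  [-1, [0, 0, 0], 0],
  [-1, [0, 0, 0], 0],
  [-1, [0, 0, 0], 0],
  [-1, [0, 0, 0], 0],
  [-1, [0, 0, 0], 0],
  [-1, [0, 0, 0], 0],
], grip_force=60)

```text
t: 5.15
ee_pos: [537.4, -306.2, 223.9]
tool_rot: [180.0, 0.0, 21.4]
force: [-0.3, -0.3, -0.4]
opening: 0.322
```

Run:
```python
from h import *
a=np.radians(-7.8);c=np.array([501.2,7.6])
for y in(-108,95): print(y,(c+y*np.array([-np.sin(a),np.cos(a)])).round(1))
x,y=c+-107*np.array([-np.sin(a),np.cos(a)])
st=get_state();print(st['ee_pos'],st['tool_rot'],st['force'],st['opening'])
q=st['ee_pos']
plan([(q[0],q[1],273,21,4),(x,y,273,-7.7,12),(x,y,256,-7.7,4)],o=-1)
```

```text
-108 [486.5 -99.4]
95 [514.1 101.7]
[ 537.4098273  -306.21374864  223.87757102] [1.79998206e+02 2.44092292e-03 2.13745522e+01] [-0.30696723 -0.29255099 -0.41317419] 0.3216127799140117
[[-1,[0.0,0.0,-12.3],0.1],[-1,[0.0,0.0,-12.3],0.1],[-1,[0.0,0.0,-12.3],0.1],[-1,[0.0,0.0,-12.2],0.1],[-1,[2.3,-17.7,-0.0],2.4],[-1,[1.5,-17.8,-0.0],2.4],[-1,[0.8,-17.8,-0.0],2.4],[-1,[0.0,-17.8,-0.0],2.4],[-1,[-0.7,-17.8,-0.0],2.4],[-1,[-1.5,-17.8,-0.0],2.4]]
[[-1,[-2.2,-17.7,-0.0],2.4],[-1,[-3.0,-17.6,-0.0],2.4],[-1,[-3.7,-17.4,-0.0],2.4],[-1,[-4.4,-17.3,-0.0],2.4],[-1,[-5.1,-17.0,-0.0],2.3],[-1,[-5.9,-16.8,-0.0],2.4],[-1,[0.0,-0.0,4.2],-0.0],[-1,[0.0,-0.0,4.3],-0.0],[-1,[0.0,-0.0,4.2],-0.0],[-1,[0.0,-0.0,4.3],-0.0]]
```

Request:
move_arm([
  [-1, [0, 0, 0], 0],
  [-1, [0, 0, 0], 0],
  [-1, [0, 0, 0], 0],
  [-1, [0, 0, 0], 0],
  [-1, [0, 0, 0], 0],
  [-1, [0, 0, 0], 0],
  [-1, [0, 0, 0], 0],
  [-1, [0, 0, 0], 0],
  [-1, [0, 0, 0], 0],
  [-1, [0, 0, 0], 0],
])

```text
t: 5.98
ee_pos: [537.4, -306.2, 223.8]
tool_rot: [-180.0, 0.0, 21.4]
force: [0.5, -0.3, -0.9]
opening: 0.247
```

Request:
move_arm([
  [-1, [0, 0, -12.3], 0.1],
  [-1, [0, 0, -12.3], 0.1],
  [-1, [0, 0, -12.3], 0.1],
  [-1, [0, 0, -12.2], 0.1],
  [-1, [2.3, -17.7, 0], 2.4],
  [-1, [1.5, -17.8, 0], 2.4],
  [-1, [0.8, -17.8, 0], 2.4],
  [-1, [0, -17.8, 0], 2.4],
  [-1, [-0.7, -17.8, 0], 2.4],
  [-1, [-1.5, -17.8, 0], 2.4],
])

```text
t: 6.82
ee_pos: [512.0, -201.6, 274.2]
tool_rot: [-180.0, -0.1, 6.4]
force: [0.3, -0.9, -1.2]
opening: 0.251
```

Request:
move_arm([
  [-1, [-2.2, -17.7, 0], 2.4],
  [-1, [-3.0, -17.6, 0], 2.4],
  [-1, [-3.7, -17.4, 0], 2.4],
  [-1, [-4.4, -17.3, 0], 2.4],
  [-1, [-5.1, -17.0, 0], 2.3],
  [-1, [-5.9, -16.8, 0], 2.4],
  [-1, [0, 0, 3], 0],
  [-1, [0, 0, 3], 0],
  [-1, [0, 0, 0], 0],
  [-1, [0, 0, 0], 0],
])

```text
t: 7.65
ee_pos: [486.7, -99.4, 267.3]
tool_rot: [180.0, -0.0, -7.8]
force: [-0.8, -0.2, -1.1]
opening: 0.251
```

Run:
```python
from h import *
s=snap('top','t2.png');s2=snap('side','s2.png')
A=cv2.resize(s['color'][170:270,185:345],(800,500),interpolation=cv2.INTER_CUBIC)
B=cv2.resize(s2['color'][90:270,210:370],(640,720),interpolation=cv2.INTER_CUBIC)
cv2.imwrite('pics/t2b.png',A);cv2.imwrite('pics/s2b.png',cv2.resize(B,(533,600)))
st=get_state();print(st['ee_pos'],st['tool_rot'],st['force'],st['torque'])
```

```text
[486.7195508  -99.44392955 267.2257823 ] [ 1.79975152e+02 -1.67534462e-02 -7.80283104e+00] [ 0.12497371 -1.29562911 -3.01205063] [-0.0706247   0.13577412  0.00281039]
```

View pics/s2b.png

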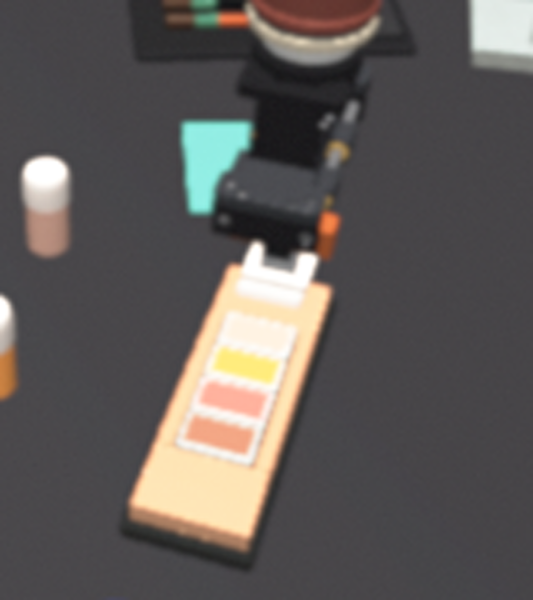

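Request:
move_arm([
  [-1, [0, 0, 5], 0],
  [-1, [0, 0, 5], 0],
  [-1, [0, 0, 4], 0],
  [-1, [0, 0, 2], 0],
  [-1, [0, 0, 1], 0],
  [-1, [0, 0, 1], 0],
  [-1, [0, 0, 1], 0],
  [-1, [0, 0, 0.5], 0],
  [-1, [0, 0, 0], 0],
  [-1, [0, 0, 0], 0],
])

```text
t: 8.58
ee_pos: [486.6, -98.6, 247.6]
tool_rot: [180.0, 0.0, -7.7]
force: [-3.7, -0.4, 4.5]
opening: 0.25
```

Request:
move_arm([
  [-1, [0, 0, 0.7], 0],
  [-1, [0, 0, 0.7], 0],
  [-1, [0, 0, 0.7], 0],
  [-1, [0, 0, 0.7], 0],
  [-1, [0, 0, 0.2], 0],
  [-1, [0, 0, 0], 0],
  [-1, [0, 0, 0], 0],
  [-1, [0, 0, 0], 0],
  [-1, [0, 0, 0], 0],
  [-1, [0, 0, 0], 0],
])

```text
t: 9.42
ee_pos: [486.7, -98.7, 245.0]
tool_rot: [-180.0, 0.0, -7.7]
force: [-5.5, -1.0, 11.0]
opening: 0.248
```

Run:
```python
from h import *
st=get_state();print(st['ee_pos'],st['tool_rot'],st['force'],st['torque'])
```

```text
[486.70673529 -98.68939393 244.98133413] [-1.79985099e+02  4.21821454e-04 -7.73643498e+00] [-5.52710716 -1.04485643 11.04321004] [-0.10894436  1.59378458  0.03617046]
```

Request:
move_arm([
  [-1, [0, -1, 0.3], 0],
  [-1, [0, -2, 0.3], 0],
  [-1, [0, -3, 0.3], 0],
  [-1, [0, -3, 0], 0],
  [-1, [0, -3, 0], 0],
  [-1, [0, -3, 0], 0],
  [-1, [0, -3, 0], 0],
  [-1, [0, -3, 0], 0],
  [-1, [0, -3, 0], 0],
  [-1, [0, -3, 0], 0],
])

```text
t: 10.25
ee_pos: [491.5, -73.2, 244.9]
tool_rot: [179.9, -0.2, -7.8]
force: [-1.5, -6.6, 10.2]
opening: 0.25
```

Request:
move_arm([
  [-1, [0, -3, 0.3], 0],
  [-1, [0, -3, 0.3], 0],
  [-1, [0, -3, 0.3], 0],
  [-1, [0, -3, 0], 0],
  [-1, [0, -3, 0], 0],
  [-1, [0, -3, 0], 0],
  [-1, [0, -3, 0], 0],
  [-1, [0, -3, 0], 0],
  [-1, [0, -3, 0], 0],
  [-1, [0, -3, 0], 0],
])

```text
t: 11.08
ee_pos: [495.5, -44.2, 244.0]
tool_rot: [179.9, -0.3, -7.8]
force: [-2.1, -10.8, 12.5]
opening: 0.245
```

Request:
move_arm([
  [-1, [0, -3, 0.2], 0],
  [-1, [0, -3, 0], 0],
  [-1, [0, -3, 0], 0],
  [-1, [0, -3, 0], 0],
  [-1, [0, -3, 0], 0],
  [-1, [0, -3, 0], 0],
  [-1, [0, -3, 0], 0],
  [-1, [0, -3, 0], 0],
  [-1, [0, -3, 0], 0],
  [-1, [0, -3, 0], 0],
])

```text
t: 11.92
ee_pos: [499.6, -14.5, 243.8]
tool_rot: [179.9, -0.2, -7.8]
force: [-0.0, -11.2, 12.6]
opening: 0.248
```

Request:
move_arm([
  [-1, [0, -3, 0], 0],
  [-1, [0, -3, 0], 0],
  [-1, [0, -3, 0], 0],
  [-1, [0, -3, 0], 0],
  [-1, [0, -3, 0], 0],
  [-1, [0, -3, 0], 0],
  [-1, [0, -3, 0], 0],
  [-1, [0, -3, 0], 0],
  [-1, [0, -3, 0], 0],
  [-1, [0, -3, 0], 0],
])

```text
t: 12.75
ee_pos: [503.7, 16.0, 243.8]
tool_rot: [179.9, -0.2, -7.8]
force: [-1.1, -11.1, 12.8]
opening: 0.244
```

Run:
```python
from h import *
st=get_state();print(st['ee_pos'],st['tool_rot'],st['force'],st['torque'])
s2=snap('side','s3.png')
cv2.imwrite('pics/s3b.png',cv2.resize(s2['color'][130:280,210:370],(640,600),interpolation=cv2.INTER_CUBIC))
```

```text
[503.67406814  15.96054896 243.79485405] [179.92537876  -0.22872477  -7.80733859] [ -1.05202237 -11.10156295  12.78506919] [-2.66541884  0.5761572   0.01877478]
```

View pics/s3b.png

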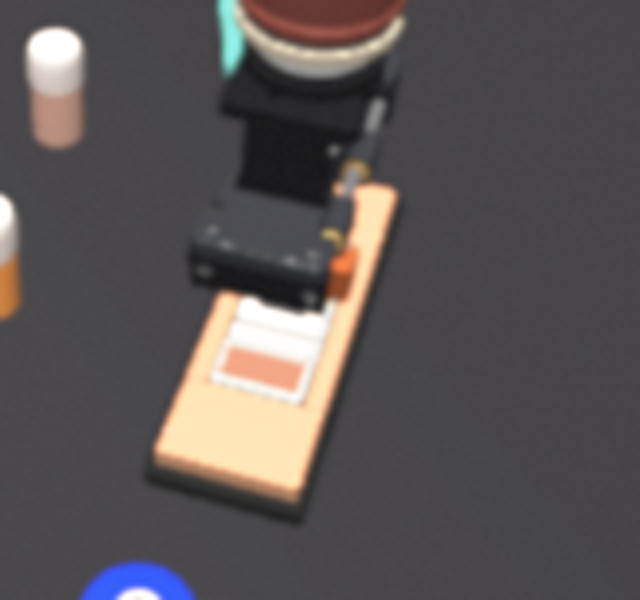

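The sole is tracking centred on the pans, with the last pan still ahead at about (262,368). The contact force is steady near 15 N.

Request:
move_arm([
  [-1, [0, -3, 0], 0],
  [-1, [0, -3, 0], 0],
  [-1, [0, -3, 0], 0],
  [-1, [0, -3, 0], 0],
  [-1, [0, -3, 0], 0],
  [-1, [0, -3, 0], 0],
  [-1, [0, -3, 0], 0],
  [-1, [0, -3, 0], 0],
  [-1, [0, -3, 0], 0],
  [-1, [0, -3, 0], 0],
])

```text
t: 13.63
ee_pos: [507.7, 45.8, 243.8]
tool_rot: [179.9, -0.2, -7.8]
force: [-1.4, -9.0, 12.2]
opening: 0.245
```

Request:
move_arm([
  [-1, [0, -3, 0], 0],
  [-1, [0, -3, 0], 0],
  [-1, [0, -3, 0], 0],
  [-1, [0, -3, 0], 0],
  [-1, [0, -3, 0], 0],
  [-1, [0, -3, 0], 0],
  [-1, [0, -3, 0], 0],
  [-1, [0, -3, 0], 0],
  [-1, [0, -3, 0], 0],
  [-1, [0, -3, 0], 0],
])

```text
t: 14.47
ee_pos: [511.8, 75.5, 243.8]
tool_rot: [180.0, -0.2, -7.8]
force: [-0.1, -7.4, 13.8]
opening: 0.248
```

Request:
move_arm([
  [-1, [0, -3, 0], 0],
  [-1, [0, -3, 0], 0],
  [-1, [0, -3, 0], 0],
  [-1, [0, -3, 0], 0],
  [-1, [0, -2, 0], 0],
  [-1, [0, -1, 0], 0],
  [-1, [0, 0, 0], 0],
  [-1, [0, 0, 0], 0],
  [-1, [0, 0, 0], 0],
  [-1, [0, 0, 0], 0],
])

```text
t: 15.3
ee_pos: [513.8, 90.6, 243.9]
tool_rot: [180.0, -0.2, -7.8]
force: [-0.7, -7.4, 13.5]
opening: 0.252
```

The pans look home going by height and force. Before lifting, I'll sweep back slightly harder as insurance, which also ends nearer the mat.

Request:
move_arm([
  [-1, [0, 0, 0.4], 0],
  [-1, [0, 0, 0.4], 0],
  [-1, [0, 1, 0], 0],
  [-1, [0, 2, 0], 0],
  [-1, [0, 4, 0], 0],
  [-1, [0, 4, 0], 0],
  [-1, [0, 4, 0], 0],
  [-1, [0, 4, 0], 0],
  [-1, [0, 4, 0], 0],
  [-1, [0, 4, 0], 0],
])

```text
t: 16.13
ee_pos: [510.7, 67.2, 243.6]
tool_rot: [-179.7, -0.3, -7.6]
force: [0.1, 6.2, 13.7]
opening: 0.248
```

Request:
move_arm([
  [-1, [0, 4, 0], 0],
  [-1, [0, 4, 0], 0],
  [-1, [0, 4, 0], 0],
  [-1, [0, 4, 0], 0],
  [-1, [0, 4, 0], 0],
  [-1, [0, 4, 0], 0],
  [-1, [0, 4, 0], 0],
  [-1, [0, 4, 0], 0],
  [-1, [0, 4, 0], 0],
  [-1, [0, 4, 0], 0],
])

```text
t: 16.97
ee_pos: [505.3, 27.4, 243.4]
tool_rot: [-179.7, -0.3, -7.6]
force: [-0.0, 7.3, 13.2]
opening: 0.248
```

Request:
move_arm([
  [-1, [0, 4, 0], 0],
  [-1, [0, 4, 0], 0],
  [-1, [0, 4, 0], 0],
  [-1, [0, 4, 0], 0],
  [-1, [0, 4, 0], 0],
  [-1, [0, 4, 0], 0],
  [-1, [0, 4, 0], 0],
  [-1, [0, 4, 0], 0],
  [-1, [0, 4, 0], 0],
  [-1, [0, 4, 0], 0],
])

```text
t: 17.8
ee_pos: [500.0, -12.4, 243.4]
tool_rot: [-179.8, -0.3, -7.6]
force: [2.4, 7.8, 13.5]
opening: 0.248
```

Request:
move_arm([
  [-1, [0, 4, 0], 0],
  [-1, [0, 4, 0], 0],
  [-1, [0, 4, 0], 0],
  [-1, [0, 4, 0], 0],
  [-1, [0, 4, 0], 0],
  [-1, [0, 4, 0], 0],
  [-1, [0, 4, 0], 0],
  [-1, [0, 4, 0], 0],
  [-1, [0, 4, 0], 0],
  [-1, [0, 4, 0], 0],
])

```text
t: 18.63
ee_pos: [494.8, -51.9, 243.3]
tool_rot: [-179.8, -0.3, -7.6]
force: [0.6, 6.4, 14.1]
opening: 0.25
```

Request:
move_arm([
  [-1, [0, 4, 0], 0],
  [-1, [0, 4, 0], 0],
  [-1, [0, 4, 0], 0],
  [-1, [0, 4, 0], 0],
  [-1, [0, 4, 0], 0],
  [-1, [0, 4, 0], 0],
  [-1, [0, 4, 0], 0],
  [-1, [0, 2, 0], 0],
  [-1, [0, 0, 0], 0],
  [-1, [0, 0, 0], 0],
])

```text
t: 19.47
ee_pos: [490.7, -82.3, 243.3]
tool_rot: [-179.8, -0.3, -7.7]
force: [1.0, 6.2, 14.6]
opening: 0.248
```

Request:
move_arm([
  [-1, [0, 4, 0], 0],
  [-1, [0, 4, 0], 0],
  [-1, [0, 4, 0], 0],
  [-1, [0, 4, 0], 0],
  [-1, [0, 0, -2], 0],
  [-1, [0, 0, -2], 0],
  [-1, [0, 0, -2], 0],
  [-1, [0, 0, -2], 0],
  [-1, [0, 0, -1.5], 0],
  [-1, [0, 0, 0], 0],
])

```text
t: 20.3
ee_pos: [486.3, -99.5, 251.1]
tool_rot: [180.0, 0.0, -7.7]
force: [-0.3, 0.4, -2.7]
opening: 0.25
```

Run:
```python
from h import *
st=get_state();print(st['ee_pos'],st['tool_rot'],st['force'])
s=snap('wrist','w4.png');s2=snap('side','s4.png')
A=cv2.resize(s['color'],(800,600),interpolation=cv2.INTER_CUBIC)
B=cv2.resize(s2['color'][150:270,240:320],(400,600),interpolation=cv2.INTER_CUBIC)
B0=cv2.resize(cv2.imread('pics/side0.png')[150:270,240:320],(400,600),interpolation=cv2.INTER_CUBIC)
cv2.imwrite('pics/w4b.png',A);cv2.imwrite('pics/s4b.png',np.hstack([B0,B]))
```

```text
[486.32118105 -99.46404639 251.09372718] [ 1.79985463e+02  1.55776807e-02 -7.72712872e+00] [-0.26980666  0.42957538 -2.68902664]
```

View pics/w4b.png

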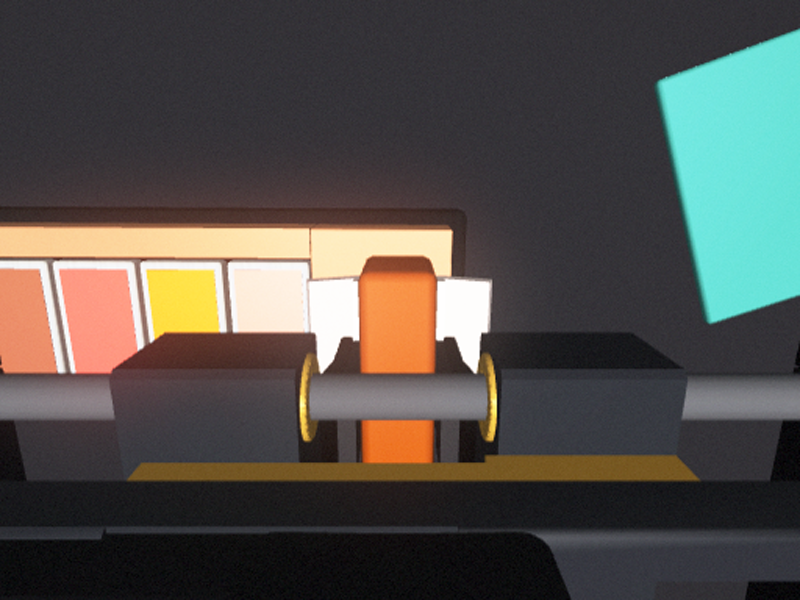

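View pics/s4b.png

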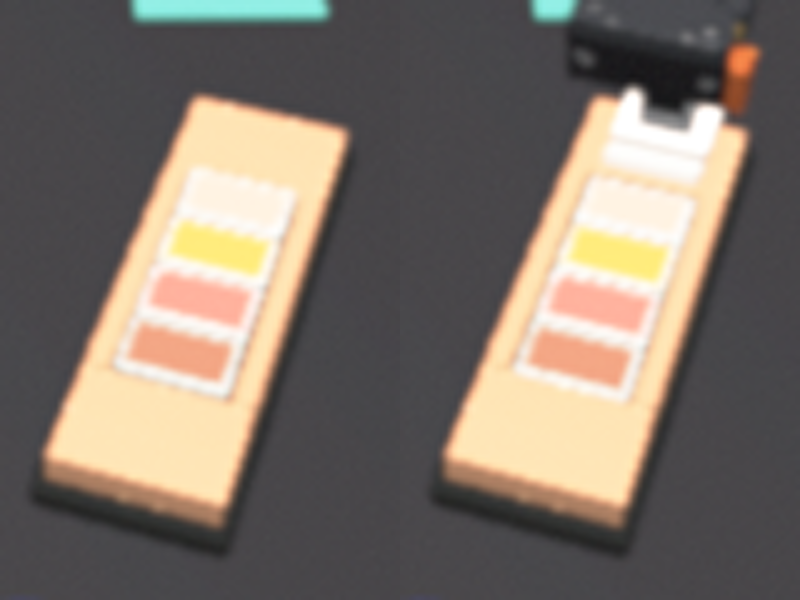

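Left of the picture is before, right is after. All four pans have shifted down by the same 7–8 crop px, which fits 5 mm of travel each. In the wrist view the tiles look level. Now the presser goes back to its mat.

Run:
```python
from h import *
q=get_state()['ee_pos']
plan([(q[0],q[1],277,-7.7,4),(530,-300.5,277,12,12),(530,-300.5,229,12,10),(530,-300.5,224.2,12,4)],o=-1)
```

```text
[[-1,[0.0,-0.0,-6.5],-0.0],[-1,[0.0,-0.0,-6.5],-0.0],[-1,[0.0,-0.0,-6.6],-0.0],[-1,[0.0,-0.0,-6.5],-0.0],[-1,[5.9,16.1,-0.0],-1.6],[-1,[5.4,16.3,-0.0],-1.6],[-1,[5.0,16.4,-0.0],-1.7],[-1,[4.5,16.6,-0.0],-1.6],[-1,[4.0,16.7,-0.0],-1.7],[-1,[3.5,16.8,-0.0],-1.6]]
[[-1,[3.0,16.9,-0.0],-1.7],[-1,[2.5,16.9,-0.0],-1.6],[-1,[2.1,17.0,-0.0],-1.7],[-1,[1.5,17.1,-0.0],-1.6],[-1,[1.1,17.1,-0.0],-1.7],[-1,[0.6,17.1,-0.0],-1.6],[-1,[-0.0,0.0,4.8],-0.0],[-1,[-0.0,0.0,4.8],-0.0],[-1,[-0.0,0.0,4.8],-0.0],[-1,[-0.0,0.0,4.8],-0.0]]
[[-1,[-0.0,0.0,4.8],-0.0],[-1,[-0.0,0.0,4.8],-0.0],[-1,[-0.0,0.0,4.8],-0.0],[-1,[-0.0,0.0,4.8],-0.0],[-1,[-0.0,0.0,4.8],-0.0],[-1,[-0.0,0.0,4.8],-0.0],[-1,[-0.0,0.0,1.2],-0.0],[-1,[-0.0,0.0,1.2],-0.0],[-1,[-0.0,0.0,1.2],-0.0],[-1,[-0.0,0.0,1.2],-0.0]]
```

Request:
move_arm([
  [-1, [0, 0, -6.5], 0],
  [-1, [0, 0, -6.5], 0],
  [-1, [0, 0, -6.6], 0],
  [-1, [0, 0, -6.5], 0],
  [-1, [5.9, 16.1, 0], -1.6],
  [-1, [5.4, 16.3, 0], -1.6],
  [-1, [5.0, 16.4, 0], -1.7],
  [-1, [4.5, 16.6, 0], -1.6],
  [-1, [4.0, 16.7, 0], -1.7],
  [-1, [3.5, 16.8, 0], -1.6],
])

```text
t: 21.23
ee_pos: [508.8, -200.8, 277.9]
tool_rot: [180.0, -0.0, 2.2]
force: [-0.5, 0.1, -1.9]
opening: 0.249
```

Request:
move_arm([
  [-1, [3.0, 16.9, 0], -1.7],
  [-1, [2.5, 16.9, 0], -1.6],
  [-1, [2.1, 17.0, 0], -1.7],
  [-1, [1.5, 17.1, 0], -1.6],
  [-1, [1.1, 17.1, 0], -1.7],
  [-1, [0.6, 17.1, 0], -1.6],
  [-1, [0, 0, 4.8], 0],
  [-1, [0, 0, 4.8], 0],
  [-1, [0, 0, 4.8], 0],
  [-1, [0, 0, 4.8], 0],
])

```text
t: 22.07
ee_pos: [530.5, -299.4, 257.6]
tool_rot: [-180.0, 0.0, 12.0]
force: [-0.1, 0.5, -1.8]
opening: 0.25
```

Request:
move_arm([
  [-1, [0, 0, 4.8], 0],
  [-1, [0, 0, 4.8], 0],
  [-1, [0, 0, 4.8], 0],
  [-1, [0, 0, 4.8], 0],
  [-1, [0, 0, 4], 0],
  [-1, [0, 0, 2], 0],
  [-1, [0, 0, 1], 0],
  [-1, [0, 0, 0.5], 0],
  [-1, [0, 0, 0], 0],
  [-1, [0, 0, 0], 0],
])

```text
t: 22.9
ee_pos: [530.4, -300.6, 231.6]
tool_rot: [180.0, -0.0, 12.0]
force: [0.0, 0.7, -1.7]
opening: 0.249
```

Request:
move_arm([
  [-1, [0, 0, 2], 0],
  [-1, [0, 0, 2], 0],
  [-1, [0, 0, 1.5], 0],
  [-1, [0, 0, 1], 0],
  [-1, [0, 0, 0.7], 0],
  [-1, [0, 0, 0.5], 0],
  [-1, [0, 0, 0], 0],
  [-1, [0, 0, 0], 0],
  [-1, [0, 0, 0], 0],
  [-1, [0, 0, 0], 0],
])

```text
t: 23.73
ee_pos: [530.3, -300.5, 223.7]
tool_rot: [180.0, -0.0, 12.0]
force: [1.7, 0.4, -1.9]
opening: 0.248
```

Request:
move_arm([
  [-1, [0, 0, 0.4], 0],
  [-1, [0, 0, 0.3], 0],
  [-1, [0, 0, 0], 0],
  [-1, [0, 0, 0], 0],
  [-1, [0, 0, 0], 0],
  [-1, [0, 0, 0], 0],
  [-1, [0, 0, 0], 0],
  [-1, [0, 0, 0], 0],
  [-1, [0, 0, 0], 0],
  [-1, [0, 0, 0], 0],
])

```text
t: 24.57
ee_pos: [530.4, -300.6, 223.4]
tool_rot: [180.0, -0.0, 12.0]
force: [-2.4, 1.7, 5.4]
opening: 0.248
```

It's in contact, so I'll release slowly and retreat.

Request:
move_arm([
  [0, [0, 0, 0], 0],
  [0.3, [0, 0, 0], 0],
  [0.6, [0, 0, 0], 0],
  [1, [0, 0, 0], 0],
  [1, [0, 0, 0], 0],
  [1, [0, 0, 0], 0],
  [1, [0, 0, 0], 0],
  [1, [0, 0, 0], 0],
  [1, [0, 0, 0], 0],
  [1, [0, 0, 0], 0],
])

```text
t: 25.4
ee_pos: [530.3, -300.5, 223.0]
tool_rot: [180.0, -0.0, 12.0]
force: [-0.5, -0.0, -0.8]
opening: 0.918
```

Request:
move_arm([
  [1, [0, 0, 0], 0],
  [1, [0, 0, 0], 0],
  [1, [0, 0, -8], 0],
  [1, [0, 0, -12], 0],
  [1, [0, 0, -15], 0],
  [1, [0, 0, -20], 0],
  [1, [0, 0, -20], 0],
  [1, [0, 0, -20], 0],
  [1, [0, 0, -15], 0],
  [1, [0, 0, 0], 0],
])

```text
t: 26.23
ee_pos: [530.8, -301.5, 337.5]
tool_rot: [179.8, -0.3, 11.9]
force: [0.6, -1.1, 0.5]
opening: 1.002
```

Run:
```python
from h import *
s=snap('wrist','w5.png')
cv2.imwrite('pics/w5b.png',cv2.resize(s['color'],(800,600),interpolation=cv2.INTER_CUBIC))
```

```text
(no output)
```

View pics/w5b.png

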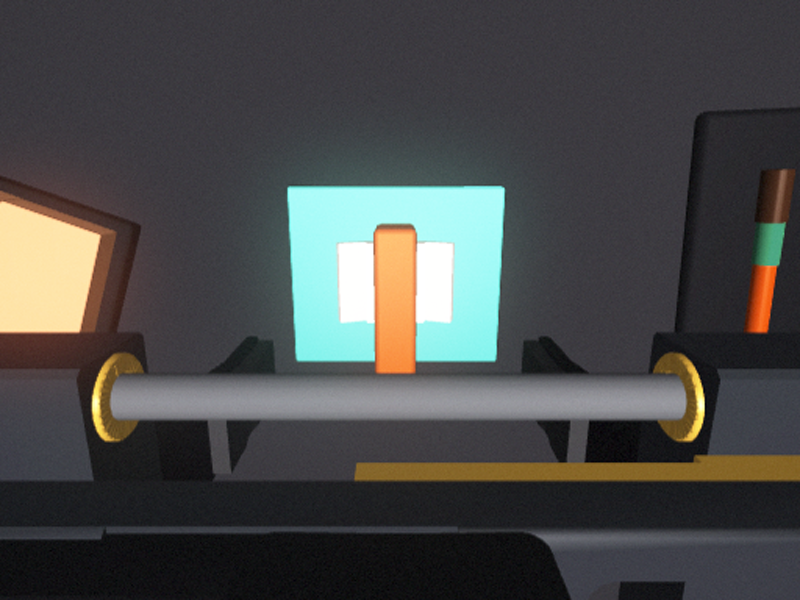

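The presser stands upright and square in the middle of the mat: sole at (338–453, 242–322), mat at (288–504, 187–361). I'll hand the job in.

```bash
python3 -c "
from h import *
print(hand_in())"
```

```text
the job is handed in; nothing more can be done
None
```

I finished the job and handed it in at about 26 s of the 64 s allowed; `hand_in()` gave no verdict.

- **Press and sweep:** I pressed the presser on the palette's bare end nearest the mat. I then swept it over all four pans and back without lifting, at about 13–17 N. By the arm's height the palette sank about 6.5 mm at most, against the 10 mm limit.
- **Pans:** The before and after side views show all four pans lower by about the same amount, which fits 5 mm of travel each. The sole's height and force stayed steady across the row, as they would if the pans were flush. I could not read the pan values directly.
- **Presser:** The last wrist view shows it released, upright and square in the middle of its mat.
- **Bottles and cup holder:** The arm stayed well away from them, but I did not measure their positions again at the end.

No check failed or disagreed with another.

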